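Turn the divider of a recipe folder

TASK

Turn the recipe folder on the worktop to its next section: push the loose top divider (the stiff board with the uppermost tab, lying on the pages on the robot's right) up and over the rings until it lies flat on the left-hand pages. Only push it, without pinching the board between the fingers, and leave the folder and everything around it where they are. Finish with the hand clear.

Things in the scene. Friction and masses are not known exactly. Their poses are not given: they have to be found in the camera images.
- folder: Open four-ring recipe folder lying loose on the worktop, 1.9 kg: brown cover 236 x 432 x 3 mm, a 25 mm thick block of white pages on either half, out to 168 mm from the middle. Origin: centre of its underside. Its x runs along the spine, away from the robot; y to the left-hand pages, -y to the right-hand pages; z up.
- ring_line (a point): Centre of the four steel rings, midway along the spine, 32 mm above the worktop straight above the folder's origin. The divider turns about the line through this point along the folder's x. The rings are 54 mm across; their tops are 59 mm above the worktop.
- divider (a joint): Turn of the loose top divider about the ring line: 0 = flat on the right-hand pages (start), 1.57 upright, 3.14 = flat on the left-hand pages; these are its stops. Rigid cardboard leaf, 0.14 kg, 215 mm along the spine, reaching 172 mm from the ring line (tab 196). The rings drag on it: it stays by itself within about 15 to 20 degrees of upright; leaning further it sinks to that side.
- tab (a point): Middle of the outer edge of the divider's tab, mid-thickness; moves with it. The tab is 62 mm long along the spine, centred at folder x = +70 mm, and spans 172 to 196 mm from the ring line. While it lies flat its underside is 30.5 mm above the worktop and only the 3 mm cover lies below it: a free gap 27 mm high, 28 mm deep.
- lower_tabs (a point): Two more tabs on the right side, lower in the stack, at folder x = 0 and x = -70 mm, 20 and 10 mm above the worktop, reaching 195 mm from the ring line: they belong to dividers held fast between the pages, not to be turned. This point is midway between the two at their outer edge. Two like them stick out on the left side.
- divider_back: The divider's 3 mm board, tab included: its back is underneath at the start and faces up when the divider has been turned. Origin: on the ring line at its middle.
- divider_front: The 1.5 mm pale card stuck on the divider's front, tab included, 2 to 7 mm in from the board's edges: facing up at the start, down when the divider has been turned. Origin: on the ring line at its middle.
- egg_timer: White domed kitchen timer, 62 mm wide, 61 mm high, beyond the folder's far edge; origin under its centre.
- pepper_mill: Dark wooden pepper mill, 54 mm wide, 170 mm high, beyond the folder's far edge on the left; origin under its centre.
- spice_jar: Amber spice jar with black cap, 44 mm wide, 95 mm high, beyond the folder's far edge on the right; origin under its centre.
- mug: White mug, 80 mm wide, 92 mm high, to the right of the folder's near right corner; origin under its centre.
- spoon: Wooden spoon, 270 mm long, lying on the worktop left of the folder and along it; origin under its middle.
- egg_cup: Small blue cup, 48 mm wide, 60 mm high, standing well out to the right of the folder; origin under its centre.
There are look-alikes about, which are no part of the job. Several things have the shape of the egg_cup; the one meant has the colours described above.

How it is judged:
On the way, in this order (a step that is already met when the one before it is completed fails the run):
1. the divider is raised off the right-hand pages (value of joint divider between 0.5 and 1.5 rad).
2. the divider is past upright, over the left-hand pages (value of joint divider above 1.8 rad).
At the end, for the whole second after the job is handed in: The divider lies flat on the left-hand pages (within 5 degrees, at rest); the folder lies flat within 30 mm of where it was; timer, mill, jar, mug, spoon and cup stand or lie as before, within 30 mm of where they were (value of joint divider above 3.06 rad and velocity of joint divider below 0.05 rad/s and distance of each of folder, egg_timer, pepper_mill, spice_jar, mug, spoon, egg_cup from where it was at the start of the episode below 0.03 m and angle between folder's own z axis and vertical below 0.03 rad and linear speed of folder below 0.02 m/s and angle between each of egg_timer, pepper_mill, spice_jar, mug, spoon, egg_cup's own z axis and vertical below 0.15 rad); the robot touches nothing.
It fails at once if the divider is pinched: the fingers press on its front and its back at once (over 2 N each) (contact force between the fingers and divider_front above 2 N and contact force between the fingers and divider_back above 2 N).
It fails at once if the folder is lifted or tipped off the worktop, or shoved more than 40 mm (angle between folder's own z axis and vertical above 0.12 rad or height (world z) of folder above 0.015 m or distance of folder from where it was at the start of the episode above 0.04 m).
It fails at once if a thing beside the folder is lifted, knocked over or shoved more than 40 mm (distance of any of egg_timer, pepper_mill, spice_jar, mug, spoon, egg_cup from where it was at the start of the episode above 0.04 m or height (world z) of any of egg_timer, pepper_mill, spice_jar, mug, spoon, egg_cup above 0.03 m or angle between any of egg_timer, pepper_mill, spice_jar, mug, spoon, egg_cup's own z axis and vertical above 0.5 rad).
It also fails if it takes over 48 s, if anything falls off the work surface, if the arm or the gripper's body presses on something with over 40 N, if the wrist force passes 120 N, or if a joint passes its speed limit or range.

ROBOT

A 7-joint arm with a two-finger parallel gripper is mounted at the origin on the work surface. World frame = base frame: x ahead of the robot, y to its left, z up, the work surface at z = 0. Lengths are in m, angles in rad, forces in N, time in s.
With the tool pointing down it reaches from about 0.425 to 0.875 m from the base axis. Payload 4.7 kg.
Tool frame: the origin (TCP) lies on the mounting face of the last link; the fingertips stand 182 mm ahead of it and the grasp point (between the pads) lies r.grip_point_offset ahead of it (r.grip_point_offset is the distance from the TCP to the grasp point, in m); z points along the fingers, y is the line along which they close (so a half turn about z gives the same grasp; the last joint's range is limited). The gripper opens to 87 mm and grips with 3 to 60 N. Pads are 19 mm wide; open, the fingers measure 117 mm over their backs; the gripper's body (75 mm by 190 mm) begins 51 mm behind the grasp point.
Start: joints at [-1.315, 0.321, -0.07, 1.45, 0.023, 1.371, -0.057], TCP at [0.156, 0.631, 0.405] pointing down, gripper open.
Joint ranges: [-2.86, 2.86], [-0.3, 2.09], [-1.38, 1.24], [0.06, 2.45], [-1.56, 4.7], [0.09, 2.05], [-2.69, 2.69]. Speed limits (rad/s): [2.57, 2.57, 3.14, 3.14, 3.14, 3.14, 3.14].

INTERFACE

Orientations are given as a rotation vector (axis times angle).
In Python, from bench import r, viewer, models gives the robot as it stands.
- The arm moves only by the tool carry_out, never from a script. Its arguments are lists of equal length, an entry for each row: "xyz": the shift along the tool's x, y, z in cm, a list of three; "rot": the turn, a rotation vector about the tool's x, y, z in rad, a list of three; "claw": the opening, from -1 (shut) to 1 (fully open), so that 0 is half open. In form: {"xyz": [[x, y, z], ...], "rot": [[ax, ay, az], ...], "claw": [claw, ...]}. A call has 1 to 5 rows; each row shifts and turns the commanded pose from where the row before left it, along the tool's axes as they then stand; what a row does not reach is not made up. A row lasts 1/12 s, in which the tool goes at most 41.7 mm and 7.16 degrees, less where a joint would pass 70% of its speed; a pose out of reach is approached as far as the arm can. A call with a gripper value outside its range is refused whole. The fingers move at their own pace and stop on an object; "force" is the grip in N (left out, the last holds). Time passes only in rows, so rows that do not move let the fingers close. It gives the time, the measured TCP pose, the force, the opening and the grip force at its end, in the units of the state.
- r.sense(): the state, without advancing time (a new reading comes with each control period).
- viewer.grab_frame(name): name is "side" or "top" or "wrist"; returns a dict with "frame" (420x560x3 uint8, red, green, blue), "camera_matrix" (3x3 intrinsics, pixels), "k1" (the pictures are not rectified: a ray, as slopes to the right and down, at radius r is drawn at 1 + k1 r^2 times it, then the intrinsics apply), "eye" and "orientation" of the camera in the world. Camera axes: x right, y down, z forward; pixel columns grow to the right and rows downward; lengths in m; the calibration is good to about 2 mm. A picture is of the moment at which its call begins. There is no depth.
- r.job_done(): hands the job in; it is judged then, once.
Trained networks look in a picture, given as the dict that the camera call returned (one of the last four; its "shot" number tells which), for a name from the list of things; names that differ only in an ending like _2 or _b are one class to them, and where a whole thing is asked for, a point or a joint stands for the part that bears it (a point fixed in the world has none). Each returns a list of dicts, best first, with "score" (0 to 1); they miss things now and then, are a little off and sometimes report something else, mostly with a low value. They report only what shows in the picture. A call takes as long as a camera call. They do not tell look-alikes from the thing itself.
- models.regions_of(picture, target): "pixels" (420x560 bool, what is visible of it).
- models.place_of(picture, target): "position" ([x, y, z] in m, in world coordinates, good to about 4 mm: a listed point, or the origin of a listed thing).
The state is a dict: "time_s": time; "joint_positions": joint angles; "joint_velocities": joint speeds; "effort": joint torques, N m; "eef_pos": TCP position; "eef_rot": TCP orientation; "ft_force": force on the tool from outside, world axes, zero at the start; "moment": the same for the moment, N m; "grip_width": opening from 0.0 (shut) to 1.0 (fully open); "finger_force": force on a finger pad.
Only numpy, scipy, OpenCV 4.12 (cv2) and the standard library are available. Lean on these libraries where they do the work, as an engineer would, in place of code of your own. Each camera call takes 0.05 s, during which the arm holds its last target. There are 200 camera calls.

## Working session

There is one attempt and no reset: what is moved stays moved. The work goes in short steps, Python scripts to look and compute and a tool call to move; the robot and the scene stay as the last step left them, time stands still between calls to the robot, and variables do not carry over. Pictures are saved under pics/ and viewed, at most 10 in all, crops included, and the job is handed in when it is done.

Besides the shell and the picture viewer there is one more tool, called after ">>>" by a JSON object that holds its "fn" and its "kwargs", one argument or row to a line. carry_out: Moves the arm, as the interface text tells. Its arguments: {"type":"object","properties":{"xyz":{"type":"array"},"rot":{"type":"array"},"claw":{"type":"array"},"force":{"type":"number"}},"required":["xyz","rot","claw"]}

```bash
mkdir -p pics; ls
cat > h.py <<'E'
import numpy as np, cv2
from scipy.spatial.transform import Rotation as R
from bench import r, viewer, models
def rotm(o):
    o=np.array(o,float)
    return o if o.shape==(3,3) else (R.from_quat(o).as_matrix() if o.size==4 else R.from_rotvec(o).as_matrix())
def ray(p,uv):
    K=np.array(p["camera_matrix"]);k=p["k1"]
    d=np.array([(uv[0]-K[0,2])/K[0,0],(uv[1]-K[1,2])/K[1,1]]);s=d.copy()
    for _ in range(20): s=d/(1+k*(s@s))
    v=rotm(p["orientation"])@np.array([s[0],s[1],1]);return np.array(p["eye"]),v/np.linalg.norm(v)
def proj(p,X):
    K=np.array(p["camera_matrix"]);c=rotm(p["orientation"]).T@(np.array(X)-np.array(p["eye"]));s=c[:2]/c[2]
    s=s*(1+p["k1"]*(s@s));return K[:2,:2]@s+K[:2,2]
def onz(p,uv,z):
    e,v=ray(p,uv);return e+v*(z-e[2])/v[2]
def tri(obs):
    A=np.zeros((3,3));b=np.zeros(3)
    for p,uv in obs:
        e,v=ray(p,uv);M=np.eye(3)-np.outer(v,v);A+=M;b+=M@e
    return np.linalg.solve(A,b)
def save(p,n,f=1,crop=None):
    im=p["frame"][:,:,::-1]
    if crop: x0,y0,x1,y1=crop;im=im[y0:y1,x0:x1]
    cv2.imwrite("pics/"+n,cv2.resize(im,None,fx=f,fy=f,interpolation=cv2.INTER_CUBIC))
E
python3 - <<'E'
from h import *
s=r.sense();print(s["eef_pos"],s["eef_rot"],s["time_s"],r.grip_point_offset,s["grip_width"])
ps={}
for n in ("top","side"):
    p=viewer.grab_frame(n);ps[n]=p;print(n,np.round(p["eye"],3),p["orientation"],p["k1"])
cv2.imwrite("pics/a.png",cv2.resize(np.hstack([ps["top"]["frame"],ps["side"]["frame"]])[:,:,::-1],None,fx=.71,fy=.71))
save(ps["top"],"top.png",1.4);save(ps["side"],"side.png",1.4)
for t in ["folder","ring_line","tab","lower_tabs","egg_timer","pepper_mill","spice_jar","mug","spoon","egg_cup"]:
    for n in ps:
        for q in models.place_of(ps[n],t)[:3]: print(t,n,np.round(q["position"],3),round(q["score"],2))
E
```

```text
pics
[0.15562617 0.63087379 0.4036374 ] [-3.78844772e-01 -3.11852821e+00  3.10506732e-03] 0.0 0.1635 1.0043473111898775
top [ 0.345 -0.053  1.133] [-2.11893516  2.13509968 -0.18958194] -0.04294161948787892
side [ 0.032 -0.936  1.008] [-2.25838077  0.60615183 -0.24645638] -0.058601589715966934
folder top [ 0.528 -0.022 -0.002] 0.58
folder top [0.577 0.259 0.001] 0.58
folder side [ 0.524 -0.021 -0.002] 0.8
ring_line top [ 0.525 -0.019  0.034] 0.96
ring_line top [ 0.344 -0.288  0.002] 0.19
ring_line side [ 0.528 -0.024  0.032] 0.69
ring_line side [ 0.448 -0.202  0.008] 0.16
tab top [ 0.552 -0.229  0.033] 0.64
tab top [ 0.524 -0.02   0.035] 0.26
tab side [ 0.548 -0.232  0.032] 0.81
lower_tabs top [ 0.447 -0.204  0.015] 0.61
lower_tabs side [ 0.449 -0.202  0.009] 0.57
egg_timer top [ 0.73  -0.022 -0.005] 0.79
egg_timer side [ 0.731 -0.025 -0.006] 0.72
pepper_mill top [ 0.736  0.063 -0.002] 0.6
pepper_mill side [ 0.732  0.061 -0.003] 0.8
spice_jar top [ 0.706 -0.203  0.   ] 0.8
spice_jar side [ 0.706 -0.202  0.001] 0.95
spice_jar side [ 0.526 -0.022 -0.004] 0.15
mug top [ 0.341 -0.289  0.001] 0.68
mug side [ 0.346 -0.29   0.   ] 0.64
spoon top [0.575 0.26  0.001] 0.71
spoon side [0.577 0.256 0.001] 0.88
spoon side [ 0.552 -0.231  0.032] 0.55
egg_cup top [ 0.405 -0.421  0.005] 0.74
egg_cup top [ 0.412 -0.505 -0.001] 0.73
egg_cup top [ 0.321 -0.427  0.001] 0.58
egg_cup side [ 0.408 -0.509  0.   ] 0.98
egg_cup side [ 0.322 -0.43   0.003] 0.8
egg_cup side [ 0.409 -0.421 -0.003] 0.77
```

View pics/top.png

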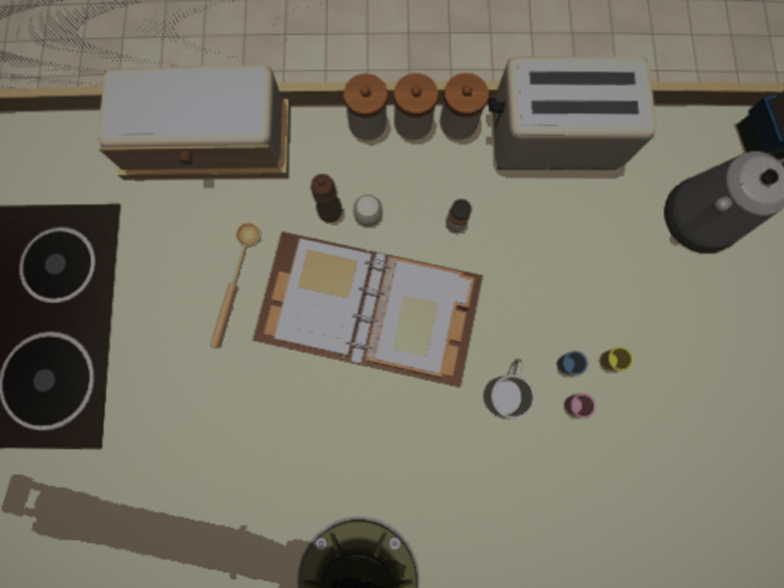

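View pics/side.png

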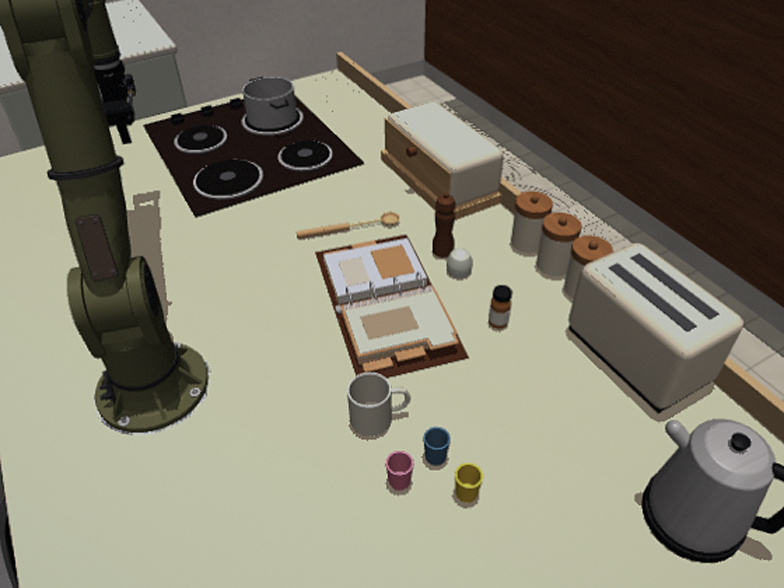

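>>> {"fn": "carry_out", "kwargs": {
  "xyz": [
    [-4,0,0],
    [-4,0,0],
    [-4,0,0],
    [-4,0,0],
    [-4,0,0]
  ],
  "rot": [
    [0,0,0.0625],
    [0,0,0.0625],
    [0,0,0.0625],
    [0,0,0.0625],
    [0,0,0.0625]
  ],
  "claw": [-1,-1,-1,-1,-1],
  "force": 5
}}

```text
time_s: 1.52
eef_pos: [0.3433, 0.5589, 0.4048]
eef_rot: [0.864, 3.02, 0.001]
ft_force: [-0.2, 1.1, 0.7]
grip_width: 0.707
finger_force: 0.0
```

>>> {"fn": "carry_out", "kwargs": {
  "xyz": [
    [-4,0,0],
    [-4,0,0],
    [-4,0,0],
    [-4,0,0],
    [-4,0,0]
  ],
  "rot": [
    [0,0,0.0625],
    [0,0,0.0625],
    [0,0,0.0625],
    [0,0,0.0625],
    [0,0,0.0625]
  ],
  "claw": [-1,-1,-1,-1,-1]
}}

```text
time_s: 1.93
eef_pos: [0.498, 0.4333, 0.4048]
eef_rot: [1.323, 2.849, 0.001]
ft_force: [0.5, 0.8, 0.3]
grip_width: 0.322
finger_force: 0.0
```

>>> {"fn": "carry_out", "kwargs": {
  "xyz": [
    [-4,0,0],
    [-4,0,0],
    [-4,0,0],
    [-4,0,0],
    [-4,0,0]
  ],
  "rot": [
    [0,0,0.0625],
    [0,0,0.0625],
    [0,0,0.0625],
    [0,0,0.0625],
    [0,0,0.0625]
  ],
  "claw": [-1,-1,-1,-1,-1]
}}

```text
time_s: 2.35
eef_pos: [0.6066, 0.2662, 0.4048]
eef_rot: [1.75, 2.608, 0.001]
ft_force: [1.5, 0.8, 0.6]
grip_width: 0.019
finger_force: 0.0
```

>>> {"fn": "carry_out", "kwargs": {
  "xyz": [
    [-4,0,0],
    [-4,0,0],
    [-4,0,0],
    [-4,0,0],
    [-4,0,0]
  ],
  "rot": [
    [0,0,0.0625],
    [0,0,0.0625],
    [0,0,0.0625],
    [0,0,0.0625],
    [0,0,0.0625]
  ],
  "claw": [-1,-1,-1,-1,-1]
}}

```text
time_s: 2.77
eef_pos: [0.6585, 0.0738, 0.4048]
eef_rot: [2.135, 2.304, 0.001]
ft_force: [1.3, 0.4, -0.8]
grip_width: 0.008
finger_force: 0.0
```

>>> {"fn": "carry_out", "kwargs": {
  "xyz": [
    [-4,0,0],
    [-4,0,0],
    [-4,0,0],
    [-4,0,0],
    [-4,0,0]
  ],
  "rot": [
    [0,0,0.0625],
    [0,0,0.0625],
    [0,0,0.0625],
    [0,0,0.0625],
    [0,0,0.0625]
  ],
  "claw": [-1,-1,-1,-1,-1]
}}

```text
time_s: 3.18
eef_pos: [0.6488, -0.1252, 0.4048]
eef_rot: [2.467, 1.944, 0.001]
ft_force: [0.4, 0.2, -0.3]
grip_width: 0.004
finger_force: 0.0
```

Run:
```python
from h import *
s=r.sense();print(s["eef_pos"],s["time_s"],s["grip_width"],np.round(s["joint_positions"],3))
M=rotm(s["eef_rot"]);print(M.round(3))
p=viewer.grab_frame("wrist");save(p,"w1.png",1.2)
print("cam in tool",M.T@(np.array(p["eye"])-s["eef_pos"]),(M.T@rotm(p["orientation"])).round(2))
for t in ["ring_line","tab","lower_tabs","folder","spice_jar","mug"]:
    for q in models.place_of(p,t)[:1]: print(t,np.round(q["position"],3),round(q["score"],2), proj(p,q["position"]).round())
```

```text
[ 0.64879222 -0.12521777  0.40476642] 3.1833 0.004379428974687412 [-0.292  0.379  0.588  1.442 -0.21   1.384  0.065]
[[ 0.234  0.972  0.   ]
 [ 0.972 -0.234 -0.   ]
 [ 0.     0.    -1.   ]]
cam in tool [0.07092598 0.00038845 0.02016708] [[-0.   -0.97 -0.26]
 [ 1.   -0.    0.  ]
 [-0.   -0.26  0.97]]
ring_line [ 0.525 -0.021  0.034] 0.9 [128. 106.]
folder [ 0.526 -0.022 -0.   ] 0.56 [143. 107.]
spice_jar [ 0.708 -0.207 -0.   ] 0.64 [349. 232.]
mug [ 0.706 -0.208 -0.001] 0.4 [349. 234.]
```

>>> {"fn": "carry_out", "kwargs": {
  "xyz": [
    [-3.4,-0.7,0.5],
    [-3.4,-0.7,0.5],
    [-3.4,-0.7,0.5],
    [-3.4,-0.7,0.5],
    [-3.4,-0.7,0.5]
  ],
  "rot": [
    [0,0,0],
    [0,0,0],
    [0,0,0],
    [0,0,0],
    [0,0,0]
  ],
  "claw": [-1,-1,-1,-1,-1]
}}

```text
time_s: 3.95
eef_pos: [0.5759, -0.2799, 0.3795]
eef_rot: [-2.461, -1.953, -0.001]
ft_force: [0.6, -0.6, -0.2]
grip_width: 0.006
finger_force: 0.0
```

>>> {"fn": "carry_out", "kwargs": {
  "xyz": [
    [-3.4,-0.7,0.5],
    [-3.4,-0.7,0.5],
    [-3.4,-0.7,0.5],
    [-3.4,-0.7,0.5],
    [-3.4,-0.7,0.5]
  ],
  "rot": [
    [0,0,0],
    [0,0,0],
    [0,0,0],
    [0,0,0],
    [0,0,0]
  ],
  "claw": [-1,-1,-1,-1,-1]
}}

```text
time_s: 4.37
eef_pos: [0.5031, -0.4375, 0.3544]
eef_rot: [-2.461, -1.953, -0.002]
ft_force: [0.7, -0.1, 0.2]
grip_width: 0.007
finger_force: 0.0
```

>>> {"fn": "carry_out", "kwargs": {
  "xyz": [
    [0,0,0],
    [0,0,0],
    [0,0,0],
    [0,0,0],
    [0,0,0]
  ],
  "rot": [
    [0,0.12,0],
    [0,0.12,0],
    [0,0.12,0],
    [0,0.12,0],
    [0,0.12,0]
  ],
  "claw": [-1,-1,-1,-1,-1]
}}

```text
time_s: 4.78
eef_pos: [0.5037, -0.4367, 0.3551]
eef_rot: [-2.107, -1.672, -0.661]
ft_force: [-0.2, -0.7, -1.5]
grip_width: 0.007
finger_force: 0.0
```

>>> {"fn": "carry_out", "kwargs": {
  "xyz": [
    [0,0,0],
    [0,0,0],
    [0,0,0],
    [0,0,0]
  ],
  "rot": [
    [0,0.12,0],
    [0,0.12,0],
    [0,0.12,0],
    [0,0,0]
  ],
  "claw": [-1,-1,-1,-1]
}}

```text
time_s: 5.12
eef_pos: [0.5025, -0.4378, 0.3521]
eef_rot: [-1.855, -1.464, -0.97]
ft_force: [-0.6, -0.3, -1.6]
grip_width: 0.008
finger_force: 0.0
```

```bash
cat >> h.py <<'E'
RING=np.array([0.5255,-0.0215,0.032]);YAW=np.radians(-13.1)
F=R.from_euler("z",YAW).as_matrix()
def tipf():
    s=r.sense();M=rotm(s["eef_rot"]);t=np.array(s["eef_pos"])+.182*M[:,2]
    f=F.T@(t-RING*[1,1,0]);a=F.T@M
    print("t",s["time_s"],"tip folder mm",(f*1e3).round(1),"tilt",np.degrees(np.arcsin(-M[2,2])).round(1),"F",np.round(s["ft_force"],1))
    print("tool axes in folder\n",a.round(3),"q",np.round(s["joint_positions"],2));return f,a
def go(target):
    f,a=tipf();print("shift tool cm",(a.T@(np.array(target)/1e3-f)*100).round(2))
E
python3 - <<'E'
from h import *
go([72,-265,90])
p=viewer.grab_frame("wrist");save(p,"w2.png",1.2)
for t in ["ring_line","tab","lower_tabs"]:
    for q in models.place_of(p,t)[:1]: print(t,np.round(q["position"],3),(F.T@(q["position"]-RING*[1,1,0])).round(3),round(q["score"],2), proj(p,q["position"]).round())
E
```

```text
t 5.1167 tip folder mm [  72.3 -261.   248.7] tilt 34.6 F [-0.6 -0.3 -1.6]
tool axes in folder
 [[ 0.005  1.     0.002]
 [ 0.568 -0.004  0.823]
 [ 0.823 -0.003 -0.568]] q [ 0.57  0.64  0.46  1.32 -0.95  1.95  0.78]
shift tool cm [-13.28   0.03   8.69]
ring_line [ 0.525 -0.021  0.03 ] [-0.001  0.     0.03 ] 0.76 [231. 182.]
tab [ 0.55  -0.23   0.035] [ 0.071 -0.197  0.035] 0.84 [281. 314.]
```

View pics/w2.png

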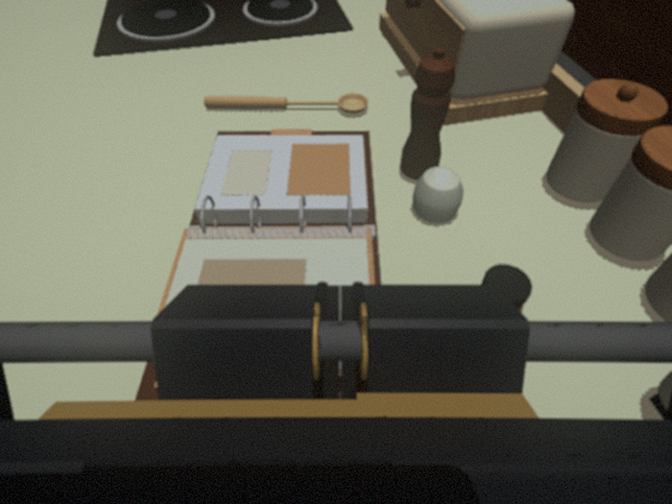

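>>> {"fn": "carry_out", "kwargs": {
  "xyz": [
    [-2.8,0,1.8],
    [-2.8,0,1.8],
    [-2.8,0,1.8],
    [0,0,0]
  ],
  "rot": [
    [0,0,0],
    [0,0,0],
    [0,0,0],
    [0,0,0]
  ],
  "claw": [-1,-1,-1,-1]
}}

```text
time_s: 5.65
eef_pos: [0.501, -0.4397, 0.2487]
eef_rot: [-1.859, -1.464, -0.961]
ft_force: [-0.6, 0.6, -1.9]
grip_width: 0.005
finger_force: 0.0
```

Run:
```python
from h import *
go([72,-265,90])
s=r.sense();M=rotm(s["eef_rot"]);T=np.array(s["eef_pos"])
p=viewer.grab_frame("wrist");q=viewer.grab_frame("side");w=viewer.grab_frame("top")
for d in (.1125,.1635,.182):
  for x in (-.0095,.0095): print(d,x,proj(p,T+M@[x,0,d]).round(),proj(q,T+M@[x,0,d]).round(),proj(w,T+M@[x,0,d]).round())
a=cv2.resize(q["frame"][130:330,200:400],(400,400),interpolation=cv2.INTER_CUBIC);b=cv2.resize(w["frame"][150:350,210:410],(400,400),interpolation=cv2.INTER_CUBIC)
cv2.imwrite("pics/c.png",np.hstack([a,b])[:,:,::-1])
```

```text
t 5.65 tip folder mm [  70.5 -263.7  144.5] tilt 34.9 F [-0.6  0.6 -1.9]
tool axes in folder
 [[ 0.009  1.    -0.002]
 [ 0.573 -0.004  0.82 ]
 [ 0.82  -0.009 -0.573]] q [ 0.57  0.74  0.44  1.39 -0.94  1.85  0.91]
shift tool cm [-4.54  0.19  3.02]
0.1125 -0.0095 [282. 381.] [339. 246.] [397. 209.]
0.1125 0.0095 [281. 325.] [337. 239.] [395. 206.]
0.1635 -0.0095 [282. 295.] [331. 242.] [378. 207.]
0.1635 0.0095 [282. 255.] [330. 235.] [375. 205.]
0.182 -0.0095 [282. 276.] [329. 241.] [371. 207.]
0.182 0.0095 [282. 240.] [328. 234.] [368. 205.]
```

View pics/c.png

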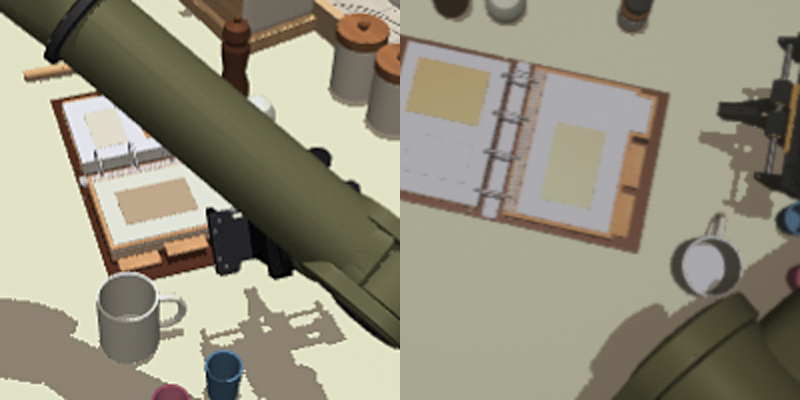

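>>> {"fn": "carry_out", "kwargs": {
  "xyz": [
    [-1.55,0.1,2.67],
    [-1.55,0.1,2.67],
    [-1.55,0.1,2.67],
    [0,0,0]
  ],
  "rot": [
    [0,0,0],
    [0,0,0],
    [0,0,0],
    [0,0,0]
  ],
  "claw": [-1,-1,-1,-1]
}}

```text
time_s: 6.13
eef_pos: [0.5145, -0.4011, 0.1688]
eef_rot: [-1.855, -1.469, -0.967]
ft_force: [-0.5, 1.3, -0.9]
grip_width: 0.006
finger_force: 0.0
```

Run:
```python
from h import *
go([72,-226,14])
p=viewer.grab_frame("wrist");save(p,"w3.png",1.2)
w=viewer.grab_frame("top")
for pp in (p,w):
  for t in ["tab","ring_line","lower_tabs"]:
    for q in models.place_of(pp,t)[:1]: print(t,(F.T@(q["position"]-RING*[1,1,0])).round(3),round(q["score"],2), proj(pp,q["position"]).round())
```

```text
t 6.1333 tip folder mm [  75.1 -222.8   64.9] tilt 34.8 F [-0.5  1.3 -0.9]
tool axes in folder
 [[ 0.003  1.    -0.001]
 [ 0.571 -0.001  0.821]
 [ 0.821 -0.003 -0.571]] q [ 0.53  0.8   0.41  1.48 -0.97  1.72  0.98]
shift tool cm [-4.36 -0.3   2.65]
tab [ 0.072 -0.197  0.033] 0.97 [276. 250.]
ring_line [0.001 0.001 0.034] 0.78 [204.  73.]
lower_tabs [-0.001 -0.001  0.   ] 0.37 [208. 105.]
ring_line [-0.001  0.002  0.031] 0.86 [262. 218.]
lower_tabs [-0.034 -0.2    0.017] 0.78 [330. 245.]
```

View pics/w3.png

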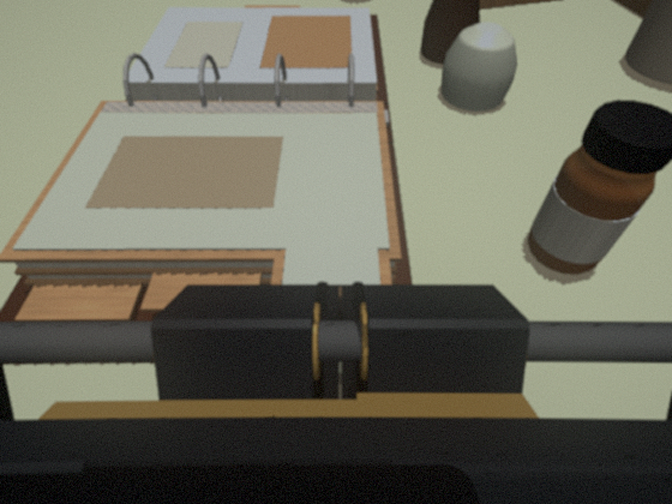

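>>> {"fn": "carry_out", "kwargs": {
  "xyz": [
    [-1.45,-0.1,0.88],
    [-1.45,-0.1,0.88],
    [-1.3,-0.1,0.8],
    [0,0,0]
  ],
  "rot": [
    [0,0,0],
    [0,0,0],
    [0,0,0],
    [0,0,0]
  ],
  "claw": [-1,-1,-1,-1]
}}

```text
time_s: 6.87
eef_pos: [0.5078, -0.4061, 0.1166]
eef_rot: [-1.86, -1.463, -0.964]
ft_force: [-0.6, -0.8, -0.5]
grip_width: 0.003
finger_force: 0.0
```

Run:
```python
from h import *
go([72,-194,13.5])
```

```text
t 6.8667 tip folder mm [  70.  -229.3   12.5] tilt 34.9 F [-0.6 -0.8 -0.5]
tool axes in folder
 [[ 0.009  1.     0.001]
 [ 0.572 -0.006  0.82 ]
 [ 0.82  -0.007 -0.572]] q [ 0.55  0.87  0.4   1.48 -0.98  1.68  1.03]
shift tool cm [2.1  0.18 2.84]
```

>>> {"fn": "carry_out", "kwargs": {
  "xyz": [
    [0.72,0.06,0.94],
    [0.7,0.06,0.95],
    [0.7,0.06,0.95],
    [0,0,0]
  ],
  "rot": [
    [0,0,0],
    [0,0,0],
    [0,0,0],
    [0,0,0]
  ],
  "claw": [-1,-1,-1,-1]
}}

```text
time_s: 7.2
eef_pos: [0.5215, -0.3695, 0.1238]
eef_rot: [-1.855, -1.473, -0.97]
ft_force: [-0.3, -0.4, -1.1]
grip_width: 0.003
finger_force: 0.1
```

Run:
```python
from h import *
go([72,-186,35])
p=viewer.grab_frame("wrist")
for t in ["tab","folder","ring_line"]:
    for q in models.place_of(p,t)[:1]: print(t,(F.T@(q["position"]-RING*[1,1,0])).round(3),round(q["score"],2))
```

```text
t 7.2 tip folder mm [  75.3 -190.5   19.7] tilt 34.9 F [-0.3 -0.4 -1.1]
tool axes in folder
 [[-0.001  1.     0.002]
 [ 0.572 -0.001  0.82 ]
 [ 0.82   0.002 -0.572]] q [ 0.5   0.83  0.39  1.53 -0.99  1.64  1.02]
shift tool cm [ 1.51 -0.32 -0.5 ]
tab [ 0.073 -0.194  0.042] 0.64
folder [ 0.002 -0.002  0.   ] 0.85
ring_line [-0.001  0.003  0.034] 0.68
```

>>> {"fn": "carry_out", "kwargs": {
  "xyz": [
    [1.0,-0.05,-0.45],
    [1.0,-0.05,-0.45],
    [1.0,-0.05,-0.45],
    [1.0,0,-0.45]
  ],
  "rot": [
    [0,0,0],
    [0,0,0],
    [0,0,0],
    [0,0,0]
  ],
  "claw": [-1,-1,-1,-1]
}}

```text
time_s: 7.73
eef_pos: [0.5198, -0.3651, 0.1678]
eef_rot: [-1.861, -1.47, -0.969]
ft_force: [0.7, -0.6, 0.0]
grip_width: 0.002
finger_force: 0.6
```

Run:
```python
from h import *
go([72,-157,109.6])
p=viewer.grab_frame("wrist");w=viewer.grab_frame("top");save(p,"w4.png",1)
for pp in (p,w):
  for t in ["tab","folder","ring_line"]:
    for q in models.place_of(pp,t)[:1]: print(t,(F.T@(q["position"]-RING*[1,1,0])).round(3),round(q["score"],2))
```

```text
t 7.7333 tip folder mm [  73.2 -186.9   63.4] tilt 35.0 F [ 0.7 -0.6  0. ]
tool axes in folder
 [[ 0.002  1.     0.005]
 [ 0.574 -0.006  0.819]
 [ 0.819  0.001 -0.574]] q [ 0.49  0.76  0.41  1.55 -0.98  1.67  0.97]
shift tool cm [ 5.5  -0.14 -0.21]
tab [ 0.069 -0.189  0.082] 0.98
folder [ 0.002 -0.003 -0.001] 0.89
ring_line [0.002 0.001 0.034] 0.97
tab [ 0.074 -0.189  0.086] 0.88
folder [ 0.005  0.002 -0.   ] 0.63
ring_line [ 0.   -0.    0.03] 0.67
```

View pics/w4.png

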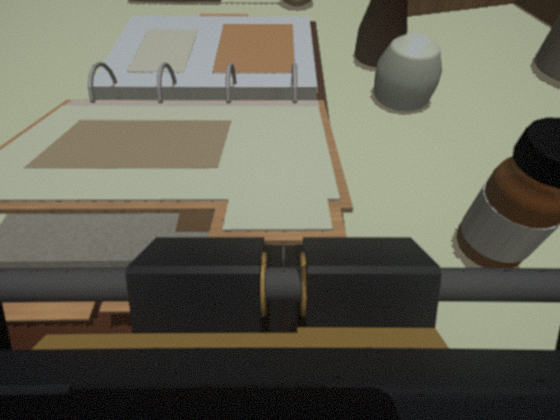

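>>> {"fn": "carry_out", "kwargs": {
  "xyz": [
    [1.35,-0.04,-0.05],
    [1.35,-0.04,-0.05],
    [1.35,-0.04,-0.05],
    [1.35,0,-0.05]
  ],
  "rot": [
    [0,0,0],
    [0,0,0],
    [0,0,0],
    [0,0,0]
  ],
  "claw": [-1,-1,-1,-1]
}}

```text
time_s: 8.47
eef_pos: [0.5259, -0.3348, 0.2131]
eef_rot: [-1.859, -1.471, -0.969]
ft_force: [-0.8, -1.1, -0.2]
grip_width: 0.005
finger_force: 0.4
```

>>> {"fn": "carry_out", "kwargs": {
  "xyz": [
    [1.16,0,0.2],
    [1.16,0,0.2],
    [1.16,0,0.2],
    [1.16,0,0.2]
  ],
  "rot": [
    [0,0,0],
    [0,0,0],
    [0,0,0],
    [0,0,0]
  ],
  "claw": [-1,-1,-1,-1]
}}

```text
time_s: 8.8
eef_pos: [0.5335, -0.3024, 0.2459]
eef_rot: [-1.86, -1.47, -0.969]
ft_force: [0.3, -1.5, 0.0]
grip_width: 0.009
finger_force: 0.4
```

Run:
```python
from h import *
go([72,-85,163])
p=viewer.grab_frame("wrist");w=viewer.grab_frame("top")
for pp in (p,w):
  for t in ["tab","folder"]:
    for q in models.place_of(pp,t)[:1]: print(t,(F.T@(q["position"]-RING*[1,1,0])).round(3),round(q["score"],2))
```

```text
t 8.8 tip folder mm [  72.2 -122.7  141.5] tilt 35.0 F [ 0.3 -1.5  0. ]
tool axes in folder
 [[ 0.002  1.     0.004]
 [ 0.573 -0.004  0.819]
 [ 0.819  0.    -0.573]] q [ 0.39  0.59  0.4   1.63 -0.98  1.66  0.85]
shift tool cm [ 3.92 -0.03  1.86]
tab [ 0.072 -0.137  0.172] 0.83
folder [-0.    -0.002  0.001] 0.63
tab [ 0.075 -0.137  0.177] 0.88
folder [ 0.002  0.    -0.001] 0.71
```

Tab at about 45°, as planned. On to past upright.

>>> {"fn": "carry_out", "kwargs": {
  "xyz": [
    [0.97,0,0.5],
    [0.97,0,0.5],
    [0.97,0,0.5],
    [0.97,0,0.5]
  ],
  "rot": [
    [0,0,0],
    [0,0,0],
    [0,0,0],
    [0,0,0]
  ],
  "claw": [-1,-1,-1,-1]
}}

```text
time_s: 9.43
eef_pos: [0.5425, -0.2647, 0.2657]
eef_rot: [-1.859, -1.47, -0.969]
ft_force: [0.0, -0.8, 0.0]
grip_width: 0.008
finger_force: 0.4
```

>>> {"fn": "carry_out", "kwargs": {
  "xyz": [
    [0.71,0,0.75],
    [0.71,0,0.75],
    [0.71,0,0.75],
    [0.71,0,0.75]
  ],
  "rot": [
    [0,0,0],
    [0,0,0],
    [0,0,0],
    [0,0,0]
  ],
  "claw": [-1,-1,-1,-1]
}}

```text
time_s: 9.77
eef_pos: [0.5519, -0.2248, 0.2713]
eef_rot: [-1.859, -1.47, -0.968]
ft_force: [-0.0, -0.8, 0.5]
grip_width: 0.007
finger_force: 0.3
```

Run:
```python
from h import *
go([72,-5,169])
p=viewer.grab_frame("wrist");w=viewer.grab_frame("top")
for pp in (p,w):
  for t in ["tab","folder"]:
    for q in models.place_of(pp,t)[:1]: print(t,(F.T@(q["position"]-RING*[1,1,0])).round(3),round(q["score"],2))
```

```text
t 9.7667 tip folder mm [ 72.4 -42.9 167. ] tilt 35.0 F [-0.  -0.8  0.5]
tool axes in folder
 [[ 0.002  1.     0.003]
 [ 0.573 -0.004  0.819]
 [ 0.819 -0.    -0.573]] q [ 0.29  0.49  0.37  1.71 -1.01  1.58  0.76]
shift tool cm [ 2.33 -0.06  2.99]
tab [ 0.072 -0.048  0.228] 0.85
tab [ 0.074 -0.042  0.224] 0.66
folder [ 0.001  0.    -0.001] 0.97
```

>>> {"fn": "carry_out", "kwargs": {
  "xyz": [
    [0.57,0,0.78],
    [0.57,0,0.78],
    [0.57,0,0.78],
    [0.57,0,0.78]
  ],
  "rot": [
    [0,0,0],
    [0,0,0],
    [0,0,0],
    [0,0,0]
  ],
  "claw": [-1,-1,-1,-1]
}}

```text
time_s: 10.4
eef_pos: [0.5609, -0.1873, 0.272]
eef_rot: [-1.859, -1.47, -0.969]
ft_force: [0.3, -0.5, -0.1]
grip_width: 0.004
finger_force: 0.2
```

>>> {"fn": "carry_out", "kwargs": {
  "xyz": [
    [0.43,0,0.83],
    [0.43,0,0.83],
    [0.43,0,0.83],
    [0.43,0,0.83]
  ],
  "rot": [
    [0,0,0],
    [0,0,0],
    [0,0,0],
    [0,0,0]
  ],
  "claw": [-1,-1,-1,-1]
}}

```text
time_s: 10.73
eef_pos: [0.5693, -0.1514, 0.2668]
eef_rot: [-1.86, -1.47, -0.968]
ft_force: [0.5, -0.0, -0.5]
grip_width: 0.003
finger_force: 0.1
```

>>> {"fn": "carry_out", "kwargs": {
  "xyz": [
    [0.21,0,0.92],
    [0.21,0,0.92],
    [0.21,0,0.92],
    [0.21,0,0.92]
  ],
  "rot": [
    [0,0,0],
    [0,0,0],
    [0,0,0],
    [0,0,0]
  ],
  "claw": [-1,-1,-1,-1]
}}

```text
time_s: 11.07
eef_pos: [0.5774, -0.1176, 0.2522]
eef_rot: [-1.86, -1.469, -0.968]
ft_force: [-0.3, 0.2, 0.3]
grip_width: 0.004
finger_force: 0.0
```

Run:
```python
from h import *
go([72,-5,250])
p=viewer.grab_frame("wrist");w=viewer.grab_frame("top");save(p,"w5.png",1)
for pp in (p,w):
  for t in ["tab","folder"]:
    for q in models.place_of(pp,t)[:1]: print(t,(F.T@(q["position"]-RING*[1,1,0])).round(3),round(q["score"],2))
```

```text
t 11.0667 tip folder mm [ 73.   67.2 147.9] tilt 35.0 F [-0.3  0.2  0.3]
tool axes in folder
 [[ 0.003  1.     0.004]
 [ 0.573 -0.005  0.819]
 [ 0.819 -0.    -0.573]] q [ 0.16  0.45  0.31  1.8  -1.08  1.42  0.7 ]
shift tool cm [  4.23  -0.07 -11.77]
tab [0.074 0.101 0.2  ] 0.72
tab [0.073 0.11  0.195] 0.84
folder [0.003 0.001 0.001] 0.82
```

View pics/w5.png

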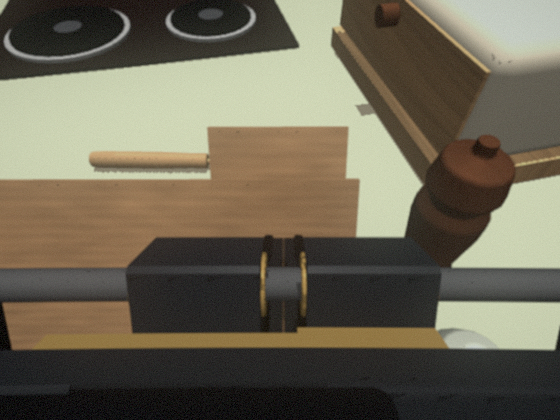

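>>> {"fn": "carry_out", "kwargs": {
  "xyz": [
    [0.5,0,-2.5],
    [1,0,-3],
    [1,0,-3],
    [0,0,0],
    [0,0,0]
  ],
  "rot": [
    [0,0,0],
    [0,0,0],
    [0,0,0],
    [0,0,0],
    [0,0,0]
  ],
  "claw": [-1,-1,-1,-1,-1]
}}

```text
time_s: 11.78
eef_pos: [0.5644, -0.1749, 0.3239]
eef_rot: [-1.865, -1.471, -0.973]
ft_force: [-0.2, -0.1, -1.3]
grip_width: 0.009
finger_force: 0.0
```

>>> {"fn": "carry_out", "kwargs": {
  "xyz": [
    [0,0,0],
    [0,0,0],
    [0,0,0],
    [0,0,0],
    [0,0,0]
  ],
  "rot": [
    [0,0,0],
    [0,0,0],
    [0,0,0],
    [0,0,0],
    [0,0,0]
  ],
  "claw": [-1,-1,-1,-1,-1]
}}

```text
time_s: 12.2
eef_pos: [0.5645, -0.1717, 0.3214]
eef_rot: [-1.859, -1.469, -0.967]
ft_force: [0.7, 0.3, 0.2]
grip_width: 0.002
finger_force: 0.0
```

Run:
```python
from h import *
tipf()
p=viewer.grab_frame("wrist");w=viewer.grab_frame("top");s=viewer.grab_frame("side")
for pp in (p,w,s):
  for t in ["tab","folder"]:
    for q in models.place_of(pp,t)[:1]: print(t,(F.T@(q["position"]-RING*[1,1,0])).round(3),round(q["score"],2))
```

```text
t 12.2 tip folder mm [ 72.5  11.7 217.1] tilt 35.0 F [0.7 0.3 0.2]
tool axes in folder
 [[ 0.003  1.     0.003]
 [ 0.573 -0.004  0.819]
 [ 0.819 -0.001 -0.573]] q [ 0.21  0.39  0.35  1.72 -1.02  1.55  0.63]
tab [0.068 0.196 0.032] 0.81
tab [0.072 0.193 0.032] 0.7
folder [ 0.004 -0.001 -0.003] 0.55
tab [0.071 0.192 0.031] 0.55
folder [-0.    -0.002  0.001] 0.64
```

Run:
```python
from h import *
w=viewer.grab_frame("top");s=viewer.grab_frame("side")
for t in ["folder","egg_timer","pepper_mill","spice_jar","mug","spoon","egg_cup"]:
  for pp in (w,s):
    print(t,[(np.round(q["position"],3).tolist(),round(q["score"],2)) for q in models.place_of(pp,t)[:3] if q["score"]>.4])
a=cv2.resize(w["frame"][120:300,150:410],None,fx=1.5,fy=1.5);b=cv2.resize(s["frame"][140:320,180:440],None,fx=1.5,fy=1.5)
cv2.imwrite("pics/end.png",np.hstack([a,b])[:,:,::-1])
```

```text
folder [([0.533, -0.021, -0.003], 0.92)]
folder [([0.523, -0.022, -0.001], 0.61)]
egg_timer [([0.724, -0.018, -0.003], 0.92)]
egg_timer [([0.731, -0.026, -0.006], 0.73)]
pepper_mill [([0.734, 0.059, -0.005], 0.89), ([0.576, 0.258, -0.001], 0.63)]
pepper_mill [([0.734, 0.06, -0.002], 0.75), ([0.447, -0.202, 0.009], 0.68)]
spice_jar [([0.703, -0.202, 0.002], 0.57)]
spice_jar [([0.706, -0.203, 0.001], 0.91)]
mug []
mug [([0.344, -0.286, 0.002], 0.87)]
spoon [([0.581, 0.259, 0.002], 0.66)]
spoon [([0.578, 0.256, -0.002], 0.79)]
egg_cup [([0.322, -0.429, -0.001], 0.77), ([0.412, -0.51, -0.004], 0.69), ([0.405, -0.42, 0.001], 0.53)]
egg_cup [([0.322, -0.43, 0.003], 0.91), ([0.406, -0.422, -0.001], 0.62), ([0.409, -0.507, 0.0], 0.55)]
```

View pics/end.png

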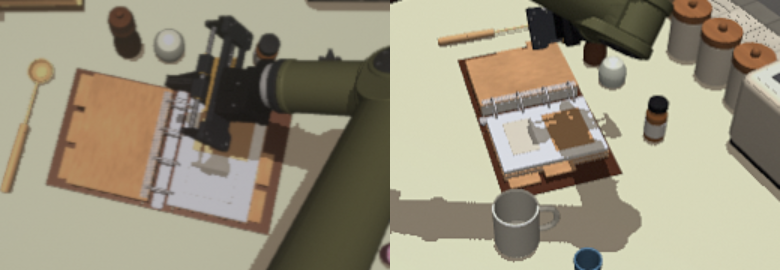

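The pictures show the divider's plain board flat on the left-hand pages (top view around (110,140)). All the objects are where they were, and the hand is clear above the folder.

```bash
python3 -c "
from bench import r
print(r.job_done())"
```

```text
the job is handed in; nothing more can be done
None
```

The divider was pushed over the rings and lies flat on the left-hand pages. The folder and everything around it measured where they were at the start, the hand is clear, and the job is handed in (the verdict was not shown).

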